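# Set the flex-shaft speed limit by clicks and key-lock it

### The job

Set the speed limit on the flex-shaft console: turn the black bar selector on its sloping panel to the fifth click clockwise from the off stop. Then lock that setting: turn the key in the lock beside it clockwise, easing it back and forth if need be, to find the hidden spot where the spring bolt drops and the steel stud in the slot slides fully over towards the selector. Let go of the key there, and do not disturb the loupe, pliers and screwdriver around.

Things in the scene. Friction and masses are not known exactly. Their poses are not given: they have to be found in the camera images.
- console: Grey steel speed console fixed to the bench, 148 mm deep (x), 210 wide (y), front 42 high, flat rear top 94 high. Origin: centre of its footprint on the bench; x to its back, y to its left, z up. Its aluminium panel slopes up from the front edge at 25 degrees to the horizontal.
- panel_mid (a point): Middle of the sloping panel's face (116 x 200 mm). x points up the slope, y to the left, z straight out of the panel (25 degrees from vertical, leaning towards the console's front). On it: selector axis at y +48 mm, key axis at y -52 mm, both at x -4 mm.
- selector_grip (a point): On the selector's axis, 24 mm out from the panel face: grip here. Black bar 46 mm long, 14 wide, top 34.5 mm out from the panel, on a round skirt 49 mm across with its top 8.5 mm out; a white line marks the bar's pointer half. The point turns with the bar: x along the bar to the pointer end, z out of the panel along the axis.
- selector (a joint): Selector angle, rad, clockwise seen from outside. 0 = off stop: pointer at the small ring, 2.094 rad anticlockwise of up-slope. Clicks every 0.5236 up to 4.189, each with a dot on the panel (dots grow); the fifth is 2.618, pointer 0.524 clockwise of up-slope. A roller detent (0.14 N m to pass) pulls it into the nearest click. Starts at click 1, 2 or 3.
- key_grip (a point): On the key's axis, 24 mm out from the panel face, at the centre of the captive key's head: grip here. The head is a black round disc on edge, 26 mm across and 10 thick, reaching 11 to 37 mm out from the panel, above a steel lock rim 27 mm across and 4 high. The point turns with the key: x along the head's width, y across its thickness, z out of the panel.
- key (a joint): Key angle, rad, clockwise seen from outside, 0 to a stop at 1.7; at 0.85 the head's width points up-slope. Starts at 0 to 0.15, turns easily (0.02 N m). At a hidden place between 0.5 and 1.3, different each time, the bolt drops if the key dwells about 0.2 s within 0.06 rad of it; the key is then trapped with 0.08 rad of play either way: do not force it.
- bolt (a joint): Travel of the sprung locking bolt, m: 0 drawn back, 0.007 fully home (towards the selector). The key's cam frees it; it goes home only while the selector rests in a click, and then blocks the selector.
- bolt_stud (a point): Top of the bolt's steel stud, 6 mm across and 4 mm proud, in the dark slot on the panel between key and selector. It moves 7 mm towards the selector when the bolt goes home.
- loupe: Black loupe, 30 mm across, 27 high, standing on the console's flat top; origin at the centre of its underside. Bystander.
- pliers_red: Red-handled pliers, 157 mm long, lying left of the console; origin at the middle of the underside. Bystander.
- screwdriver: Red screwdriver, 158 mm long, lying right of the console; origin at the middle of the underside. Bystander.

How it is judged:
By the outcome, as a careful person would: the job done as asked, in the order asked, and still so for the second after the job is handed in, with the robot touching nothing.
It also fails if it takes over 61 s, if anything falls off the work surface, if the arm or the gripper's body presses on something with over 40 N, if the wrist force passes 120 N, or if a joint passes its speed limit or range.

### The arm

A 7-joint arm with a two-finger parallel gripper is mounted at the origin on a cart in front of the work surface, level with it; the furniture and walls round the work are solid. World frame = base frame: x ahead of the robot, y to its left, z up, the work surface at z = 0. Lengths are in m, angles in rad, forces in N, time in s.
With the tool pointing down it reaches from about 0.425 to 0.8 m from the base axis. Payload 8.3 kg.
Tool frame: the origin (TCP) lies at the very end of the fingers, on their centre line; the grasp point (between the pads) lies 19 mm behind it; z points along the fingers, y is the line along which they close (so a half turn about z gives the same grasp; the last joint's range is limited). The gripper opens to 85 mm and grips with 20 to 120 N. Pads are 22 mm wide; open, the fingers measure 114 mm over their backs; the gripper's body (76 mm by 85 mm) begins 54 mm behind the grasp point. The pads swing forward as they close: fully open they stand 13 mm farther back than shut.
Start: joints at [1.278, 0.383, 0.016, 1.37, -0.006, 1.388, -0.046], TCP at [0.142, -0.609, 0.231] pointing down, gripper open.
Joint ranges: [-2.95, 2.95], [-0.25, 2.06], [-1.52, 1.56], [0.18, 2.33], [-1.44, 4.58], [0.02, 2.06], [-3.01, 3.01]. Speed limits (rad/s): [2.39, 2.39, 3.01, 3.01, 3.14, 3.14, 3.14].

### API

Orientations are given as a unit quaternion [x, y, z, w].
In Python, from bench import status, viewer, r gives the robot as it stands.
- The arm moves only by the tool carry_out, never from a script. Its argument "steps" is a list that holds one entry, the list of rows, each a list of 5 numbers: the shift along the tool's x, y, z in cm, then the turn about the tool's z in degrees, then the closure, from 0 (fully open) to 1 (shut). A call has 1 to 20 rows; each row shifts and turns the commanded pose from where the row before left it, along the tool's axes as they then stand; what a row does not reach is not made up. A row lasts 1/10 s, in which the tool goes at most 50 mm and 8.59 degrees, less where a joint would pass 70% of its speed; a pose out of reach is approached as far as the arm can. A call with a gripper value outside its range is refused whole. The fingers move at their own pace and stop on an object; "squeeze" is the grip in N (left out, the last holds). Time passes only in rows, so rows that do not move let the fingers close. It gives the time, the measured TCP pose, the force, the opening and the grip force at its end, in the units of the state.
- status.read_state(): the state, without advancing time (a new reading comes with each control period).
- viewer.get_image(name): name is "scene" or "top" or "wrist"; returns a dict with "img" (400x640x3 uint8, blue, green, red), "range_z" (400x640 float32, m along the optical axis (not along the pixel's ray), 0 where there is no reading), "fx", "fy", "cx", "cy" (pixels), "origin" and "attitude" of the camera in the world; the wrist camera has in their place "tool_from_camera" (4x4, takes a point from camera to tool coordinates, whose origin is the TCP and whose axes are the flange's). Camera axes: x right, y up, looking along -z (the intrinsics and any distortion apply to the point x, -y, -z); pixel columns grow to the right and rows downward; lengths in m; the calibration is good to about 2 mm. A picture is of the moment at which its call begins: read the wrist's pose just before it.
- r.hand_in(): hands the job in; it is judged then, once.
The state is a dict: "t": time; "qpos": joint angles; "qd": joint speeds; "tau": joint torques, N m; "eef_pos": TCP position; "eef_rot": TCP orientation; "ft_force": force on the tool from outside, world axes, zero at the start; "moment": the same for the moment, N m; "gripper_width": finger opening in m; "grasp_force": force on a finger pad.
Only numpy, scipy, OpenCV 4.12 (cv2) and the standard library are available. Lean on these libraries where they do the work, as an engineer would, in place of code of your own. Each camera call takes 0.05 s, during which the arm holds its last target. There are 200 camera calls.

## Working session

There is one attempt and no reset: what is moved stays moved. The work goes in short steps, Python scripts to look and compute and a tool call to move; the robot and the scene stay as the last step left them, time stands still between calls to the robot, and variables do not carry over. Pictures are saved under pics/ and viewed, at most 10 in all, crops included, and the job is handed in when it is done.

Besides the shell and the picture viewer there is one more tool, called after ">>>" by a JSON object that holds its "api" and its "payload". carry_out: Moves the arm, as the interface text tells. Its arguments: {"type":"object","properties":{"steps":{"type":"array","items":{"type":"array","items":{"type":"array","items":{"type":"number"}}}},"squeeze":{"type":"number"}},"required":["steps"]}

```bash
ls; mkdir -p pics; python3 - <<'E'
from bench import status, viewer, r
import cv2, numpy as np, pickle
s=status.read_state(); print({k:np.round(v,3) for k,v in s.items()})
d={}
for n in("scene","top"):
    g=viewer.get_image(n); d[n]=g; print(n,g['fx'],g['cx'],g['cy'],g['origin'],g['attitude'],[k for k in g])
    cv2.imwrite(f'pics/{n}0.png',g['img'])
pickle.dump(d,open('d0.pkl','wb'))
E
```

```text
pics
{'t': np.float64(0.0), 'qpos': array([ 1.278,  0.384,  0.016,  1.371, -0.006,  1.388, -0.047]), 'qd': array([-0.001, -0.   ,  0.001, -0.   ,  0.001, -0.001,  0.   ]), 'tau': array([ 1.0000e-03, -6.2760e+01,  8.4500e-01, -3.7182e+01,  1.7000e-02,
        1.4000e-02,  0.0000e+00]), 'eef_pos': array([ 0.142, -0.608,  0.23 ]), 'eef_rot': array([ 0.993,  0.115, -0.   , -0.001]), 'ft_force': array([-0.45 ,  0.461,  0.466]), 'moment': array([-0.017, -0.021, -0.018]), 'grasp_force': np.float64(0.0), 'gripper_width': np.float64(0.085)}
scene 519.9856079254877 319.0193269498321 200.30792516503055 [ 0.31468473 -0.61944073  0.76071268] [ 0.38722934 -0.09119651 -0.20617257  0.89399637] ['img', 'range_z', 'fx', 'fy', 'cx', 'cy', 'origin', 'attitude']
top 408.20571747874664 320.5512032856345 194.43608851343882 [0.49505988 0.00126639 0.9375221 ] [ 0.05477275 -0.05121119 -0.70147582  0.70873763] ['img', 'range_z', 'fx', 'fy', 'cx', 'cy', 'origin', 'attitude']
```

View pics/scene0.png

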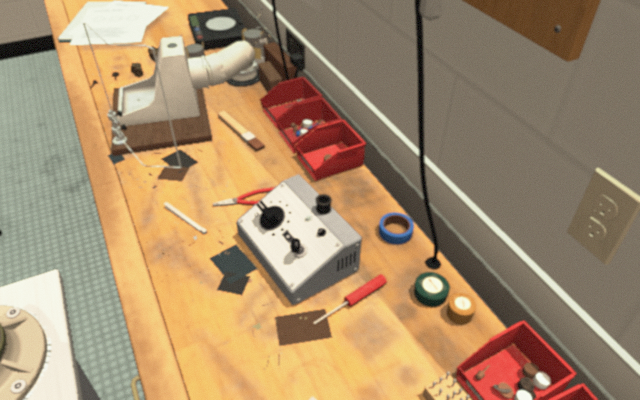

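View pics/top0.png

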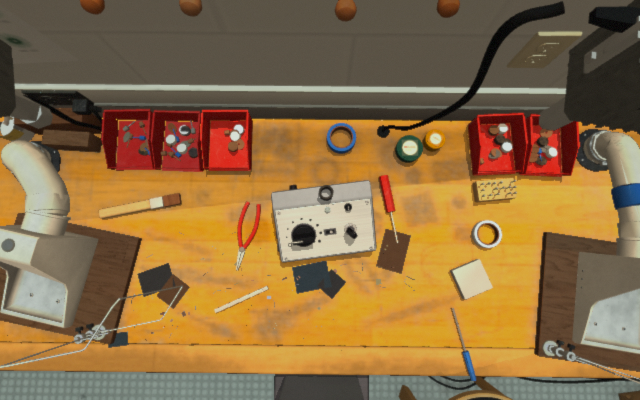

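The scene view shows the console with selector (270,215), key (293,243) and loupe (323,204). In the top view, the selector is at (303,235), slot (330,231), key (350,232) and loupe (326,193), with pliers at (248,235) and screwdriver at (389,208).

```bash
cat > h.py <<'E'
import numpy as np, cv2
from scipy.spatial.transform import Rotation as R
def cam(g,T=None):
    if T is None: return R.from_quat(g['attitude']).as_matrix(), np.array(g['origin'])
    return T[:3,:3],T[:3,3]
def rays(g,uv,T=None):
    A,o=cam(g,T); uv=np.atleast_2d(uv).astype(float)
    c=np.c_[(uv[:,0]-g['cx'])/g['fx'],-(uv[:,1]-g['cy'])/g['fy'],-np.ones(len(uv))]
    return o,c@A.T
def cloud(g,T=None):
    v,u=np.mgrid[:400,:640]; o,d=rays(g,np.c_[u.ravel(),v.ravel()],T)
    return (o+d*g['range_z'].reshape(-1,1)).reshape(400,640,3)
def onplane(g,uv,p,n,T=None):
    o,d=rays(g,uv,T); return o+d*(((p-o)@n)/(d@n))[:,None]
E
python3 - <<'E'
from h import *; import pickle
d=pickle.load(open('d0.pkl','rb'))
for n,roi in(('top',(265,175,385,270)),('scene',(230,170,365,310))):
    g=d[n]; P=cloud(g); x0,y0,x1,y1=roi
    print(n,'bench z',np.median(P[280:300,300:400,2]) if n=='top' else np.median(P[210:225,180:200,2]))
    hsv=cv2.cvtColor(g['img'],cv2.COLOR_BGR2HSV)
    m=((hsv[...,1]<60)&(hsv[...,2]>150)).astype(np.uint8); k=np.zeros_like(m);k[y0:y1,x0:x1]=1;m*=k
    q=P[(m>0)&(g['range_z']>0)&(P[...,2]>.045)&(P[...,2]<.088)]
    c=np.median(q,0)
    for _ in range(6):
        nrm=np.linalg.svd(q-q.mean(0),full_matrices=False)[2][2]; nrm*=np.sign(nrm[2]); c=q.mean(0)
        e=np.abs((q-c)@nrm); q=q[e<max(2.0*np.median(e),.0015)]
    print('n',nrm,'tilt',np.degrees(np.arccos(nrm[2])),'yaw',np.degrees(np.arctan2(-nrm[1],-nrm[0])),'c',c,len(q),'med err',np.median(e))
    cs,_=cv2.findContours(cv2.morphologyEx(m,cv2.MORPH_CLOSE,np.ones((5,5))),0,2); ct=max(cs,key=cv2.contourArea)
    b=cv2.minAreaRect(ct); bp=cv2.boxPoints(b); print('box px',bp.round(1).tolist()); print(onplane(g,bp,c,nrm).round(4).tolist())
cv2.imwrite('pics/topc.png',cv2.resize(d['top']['img'][170:275,255:395],None,fx=5.5,fy=5.5,interpolation=cv2.INTER_CUBIC))
E
```

```text
top bench z 8.171607758356014e-05
n [-0.41722565 -0.05882801  0.90689692] tilt 24.92000980259401 yaw 8.025689001139234 c [ 0.54541485 -0.00925288  0.06692816] 2314 med err 0.0006370432814509549
box px [[271.20001220703125, 192.60000610351562], [369.3999938964844, 180.3000030517578], [378.0, 248.60000610351562], [279.70001220703125, 260.8999938964844]]
[[0.6229, 0.1074, 0.1101], [0.6506, -0.0943, 0.1098], [0.5125, -0.1192, 0.0446], [0.4839, 0.093, 0.0453]]
scene bench z -0.00045235061443760216
n [-0.41549211 -0.0562392   0.90785652] tilt 24.789201048143962 yaw 7.708458954789378 c [ 0.54867587 -0.02139295  0.06605095] 2972 med err 0.0006420347966092015
box px [[234.3000030517578, 218.3000030517578], [304.1000061035156, 164.10000610351562], [361.5, 237.89999389648438], [291.70001220703125, 292.1000061035156]]
[[0.4828, 0.0939, 0.043], [0.6388, 0.1053, 0.1151], [0.6478, -0.1084, 0.106], [0.5116, -0.1167, 0.0432]]
```

View pics/topc.png

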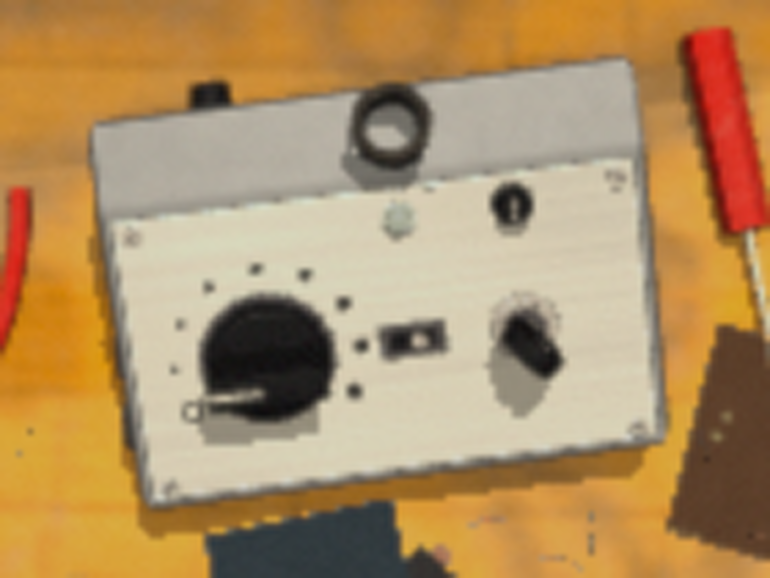

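The crop shows the pointer line running (265,392)→(205,402), about square left of up-slope, so probably click 1. The key head's width runs from (515,320) to (555,370), the stud is at (420,340) and the panel corners are near (107,222), (632,158), (663,440) and (150,505).

```bash
cat > frame.py <<'E'
from h import *
def make(c,n,yaw):  # panel frame axes as columns
    n=n/np.linalg.norm(n); u=np.array([np.cos(yaw),np.sin(yaw),0]); u-=n*(u@n); u/=np.linalg.norm(u)
    return np.c_[u,np.cross(n,u),n]
E
python3 - <<'E'
from frame import *; import pickle
d=pickle.load(open('d0.pkl','rb')); g=d['top']; P=cloud(g)
n=np.array([-.4164,-.0575,.9075]);n/=np.linalg.norm(n); c=np.array([.5454,-.0093,.0669])
f=lambda x,y:(x/5.5+255-.4,y/5.5+170-.4)
W=onplane(g,[f(107,222),f(632,158),f(663,440),f(150,505)],c,n); m=W.mean(0)
print('corners',W.round(4).tolist(),'mid',m.round(4),'edges',[round(float(np.linalg.norm(W[i]-W[i-1])),4) for i in range(4)])
l=(W[0]-W[1])+(W[3]-W[2]); yaw=np.arctan2(-l[0],l[1]); print('yaw',np.degrees(yaw))
F=make(m,n,yaw)
D=onplane(g,[f(256,268),f(305,274),f(343,303),f(361,346),f(354,391),f(208,287),f(180,324),f(173,370),f(190,411)],m,n)
L=(D-m)@F; print('dots',(L*1e3).round(1).tolist())
A=np.c_[2*L[:,:2],np.ones(9)]; s=np.linalg.lstsq(A,(L[:,:2]**2).sum(1),rcond=None)[0]; print('selector axis in panel',s[:2]*1e3,'rad',np.sqrt(s[2]+s[0]**2+s[1]**2))
S=m+F@[-.004,.048,.024]; K=m+F@[-.004,-.052,.024]; print('sel',S,'key',K)
print('stud/slot',((onplane(g,[f(413,340)],m,n)-m)@F*1e3).round(1))
tip=onplane(g,[f(205,402),f(262,392)],m+n*.0345,n); v=(tip[0]-tip[1])@F; print('pointer deg ccw of up',np.degrees(np.arctan2(v[1],v[0])), ((tip-m)@F*1e3).round(1).tolist())
lp=P[175:205,315:340].reshape(-1,3); lp=lp[lp[:,2]>.108]; print('loupe',lp.mean(0),lp[:,2].max())
# corridor heights
Q=np.concatenate([P.reshape(-1,3),cloud(d['scene']).reshape(-1,3)]); 
for y in np.arange(-.75,.2,.1):
    print(round(y,2),[round(float(Q[(abs(Q[:,0]-x)<.05)&(abs(Q[:,1]-y)<.05)][:,2].max(initial=-1)),2) for x in np.arange(.1,.75,.1)])
E
```

```text
corners [[0.5889, 0.1025, 0.094], [0.6154, -0.096, 0.0935], [0.5103, -0.1131, 0.0442], [0.4829, 0.0885, 0.0444]] mid [ 0.5494 -0.0045  0.069 ] edges [0.1179, 0.2003, 0.1173, 0.2035]
yaw 7.6731800364122185
dots [[33.4, 47.4, 0.0], [28.5, 29.2, 0.0], [14.9, 16.1, 0.0], [-3.6, 11.2, -0.0], [-21.8, 16.0, 0.0], [28.1, 66.5, 0.0], [14.6, 79.1, 0.0], [-3.8, 84.4, 0.0], [-21.6, 80.2, -0.0]]
selector axis in panel [-3.47043808 47.77322203] rad 0.03670613302198837
sel [0.52939112 0.04116956 0.08920184] key [ 0.54274334 -0.0579349   0.08904906]
stud/slot [[-3.7 -9.   0. ]]
pointer deg ccw of up 93.06014615043236 [[-4.3, 71.4, 34.5], [-3.2, 49.9, 34.5]]
loupe [ 0.62340635 -0.00422298  0.12845919] 0.9375220990280763
-0.75 [-0.51, -1.0, -1.0, -1.0, -1.0, -1.0, -1.0]
-0.65 [-1.0, 0.04, 0.76, 0.03, 0.13, 0.13, 0.13]
-0.55 [-0.36, 0.0, 0.23, 0.17, 0.17, 0.02, 0.07]
-0.45 [-0.35, 0.0, 0.21, 0.02, 0.02, 0.05, 0.07]
-0.35 [-0.38, 0.02, 0.02, 0.02, 0.02, 0.05, 0.07]
-0.25 [-1.0, 0.0, 0.01, 0.02, 0.02, 0.69, 0.03]
-0.15 [0.0, 0.01, 0.0, 0.01, 0.06, 0.71, 0.71]
-0.05 [0.06, 0.0, 0.0, 0.01, 0.1, 0.12, 0.57]
0.05 [0.06, 0.0, 0.01, 0.01, 0.94, 0.12, 0.04]
0.15 [0.01, 0.01, 0.01, 0.01, 0.07, 0.1, 0.57]
```

Everything agrees: the panel measures 117 x 202 mm, the dots' circle centre is within 0.5 mm of the stated axis, and the pointer is 93° anticlockwise of up-slope, so click 1. I'll move above the selector, then turn.

>>> {"api": "carry_out", "payload": {"steps": [[[0,0,-5,0,0],[0,0,-5,0,0],[3.79,-2.63,0,0,0],[3.79,-2.63,0,0,0],[3.79,-2.63,0,0,0],[3.79,-2.63,0,0,0],[3.79,-2.63,0,0,0],[3.79,-2.63,0,0,0],[3.79,-2.63,0,0,0],[3.79,-2.63,0,0,0],[3.79,-2.63,0,0,0],[2.3,-3.84,0,0,0],[2.3,-3.84,0,0,0],[2.3,-3.84,0,0,0],[2.3,-3.84,0,0,0],[2.3,-3.84,0,0,0],[2.3,-3.84,0,0,0],[2.3,-3.84,0,0,0],[2.3,-3.84,0,0,0],[0,0,0,0,0]]]}}

```text
t: 2.1
eef_pos: [0.5296, 0.0483, 0.3308]
eef_rot: [0.993, 0.12, -0.0, -0.002]
ft_force: [-0.8, 0.6, 0.9]
gripper_width: 0.0855
grasp_force: 0.0
```

>>> {"api": "carry_out", "payload": {"steps": [[[0,0,0,-8.45,0.5],[0,0,0,-8.45,0.5],[0,0,0,-8.45,0.5],[0,0,0,-8.45,0.5],[0,0,0,-8.45,0.5],[0,0,0,-8.45,0.5],[0,0,0,-8.45,0.5],[0,0,0,-8.45,0.5],[0,0,0,-8.45,0.5],[0,0,0,-8.45,0.5],[0,0,3,0,0.5],[0,0,3,0,0.5],[0,0,3,0,0.5],[0,0,0,0,0.5]]]}}

```text
t: 3.5
eef_pos: [0.5273, 0.0396, 0.2372]
eef_rot: [0.658, 0.753, -0.003, -0.003]
ft_force: [0.1, -0.3, -0.2]
gripper_width: 0.0425
grasp_force: 0.0
```

```bash
python3 - <<'E'
from frame import *; from bench import status,viewer
s=status.read_state(); g=viewer.get_image('wrist'); T=np.eye(4);T[:3,:3]=R.from_quat(s['eef_rot']).as_matrix();T[:3,3]=s['eef_pos'];T=T@g['tool_from_camera']
img=g['img'].copy(); m=np.array([.5494,-.0045,.069]); n=np.array([-.4164,-.0575,.9075]);n/=np.linalg.norm(n);F=make(m,n,np.radians(7.67))
pts={'sel8':(-.004,.048,.0085),'sel34':(-.004,.048,.0345),'key37':(-.004,-.052,.037),'ring':(-.004-.0184,.048+.0318,0),'d5':(-.004+.0318,.048-.0184,0),'tcp':None}
for k,v in pts.items():
    p=m+F@v if v else s['eef_pos']
    q=T[:3,:3].T@(p-T[:3,3]); uv=(g['cx']+g['fx']*q[0]/-q[2],g['cy']+g['fy']*q[1]/q[2]); print(k,np.round(uv,1))
    cv2.drawMarker(img,tuple(int(round(a)) for a in uv),(255,0,255),0,12,1)
cv2.imwrite('pics/w1.png',img); print(s['eef_pos'],T[:3,3])
E
```

```text
sel8 [331.3 181.2]
sel34 [319.  187.9]
key37 [318.  292.7]
ring [317.1 143.9]
d5 [366.8 202.4]
tcp [320.1 268.1]
[0.52731786 0.03956807 0.2372157 ] [0.51847678 0.11498354 0.37864055]
```

View pics/w1.png

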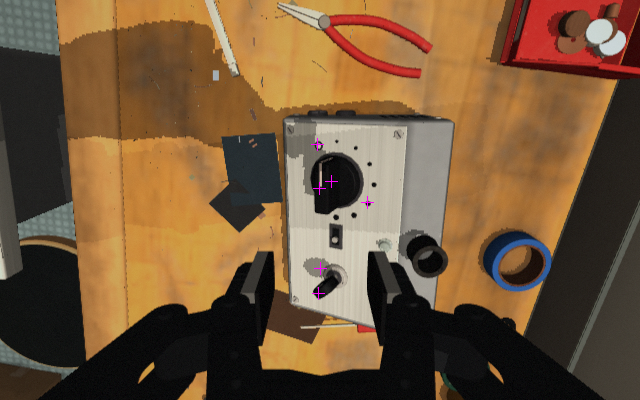

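Projected marks fall on the ring (317,144) and the fifth dot (367,202), so the frame is confirmed. The selector bar is at about (322,187), pointing at the first dot, and the stud is at (335,240), drawn back towards the key. Now I'll descend.

>>> {"api": "carry_out", "payload": {"steps": [[[0.13,0.19,3,0,0.62],[0,0,3,0,0.62],[0,0,3,0,0.62],[0,0,2,0,0.62],[0,0,1,0,0.62],[0,0,0,0,0.62],[0,0,0,0,0.62]]], "squeeze": 25}}

```text
t: 4.25
eef_pos: [0.5326, 0.0424, 0.123]
eef_rot: [0.658, 0.753, 0.001, 0.001]
ft_force: [0.2, 1.0, 1.0]
gripper_width: 0.0323
grasp_force: 0.0
```

```bash
python3 - <<'E'
from bench import status,viewer
import numpy as np
for i in range(3):
    s=status.read_state(); print(s['t'],s['eef_pos'].round(4),s['qpos'].round(4)); viewer.get_image('top')
E
```

```text
4.25 [0.5326 0.0424 0.123 ] [ 0.4378  0.3499 -0.6993  1.7455  0.2463  1.1335 -0.2027]
4.3 [0.5327 0.0424 0.1231] [ 0.4378  0.3496 -0.6994  1.7455  0.2464  1.1333 -0.2028]
4.35 [0.5326 0.0424 0.123 ] [ 0.4379  0.3496 -0.6993  1.7458  0.2464  1.133  -0.2029]
```

>>> {"api": "carry_out", "payload": {"steps": [[[-0.08,-0.37,1,0,0.62],[0,0,1,0,0.62],[0,0,0.8,0,0.62],[0,0,0,0,0.62],[0,0,0,0,0.62]]]}}

```text
t: 4.9
eef_pos: [0.5277, 0.041, 0.0929]
eef_rot: [0.658, 0.753, -0.0, -0.0]
ft_force: [-0.2, 0.0, 0.7]
gripper_width: 0.0329
grasp_force: 0.0
```

>>> {"api": "carry_out", "payload": {"steps": [[[0,0.1,0.4,0,0.62],[0,0,0.3,0,0.62],[0,0,0,0,0.62],[0,0,0,0,1],[0,0,0,0,1],[0,0,0,0,1],[0,0,0,0,1]]]}}

```text
t: 5.6
eef_pos: [0.5295, 0.0412, 0.0867]
eef_rot: [0.658, 0.753, 0.001, 0.0]
ft_force: [3.6, 0.8, -0.2]
gripper_width: 0.0175
grasp_force: 23.6
```

>>> {"api": "carry_out", "payload": {"steps": [[[0,0,0,4,1],[0,0,0,4,1],[0,0,0,4,1],[0,0,0,4,1],[0,0,0,4,1],[0,0,0,4,1],[0,0,0,4,1],[0,0,0,4,1],[0,0,0,0,1]]], "squeeze": 30}}

```text
t: 6.5
eef_pos: [0.5295, 0.0405, 0.0876]
eef_rot: [0.841, 0.541, 0.0, 0.001]
ft_force: [-1.9, -2.3, 10.9]
gripper_width: 0.0166
grasp_force: 29.0
```

>>> {"api": "carry_out", "payload": {"steps": [[[0,0,0,5,1],[0,0,0,5,1],[0,0,0,5,1],[0,0,0,5,1],[0,0,0,5,1],[0,0,0,5,1],[0,0,0,5,1],[0,0,0,5,1],[0,0,0,5,1],[0,0,0,5,1],[0,0,0,5,1],[0,0,0,5,1],[0,0,0,0,1]]]}}

```text
t: 7.8
eef_pos: [0.5289, 0.0403, 0.0869]
eef_rot: [0.999, 0.048, 0.0, 0.001]
ft_force: [-0.7, -3.4, 7.1]
gripper_width: 0.0133
grasp_force: 30.4
```

```bash
python3 - <<'E'
from bench import status,viewer
import cv2
s=status.read_state(); g=viewer.get_image('top'); w=viewer.get_image('wrist'); print(s['moment'],s['ft_force'],s['qpos'])
import numpy as np
a=cv2.resize(g['img'][200:270,260:380],(600,350),interpolation=2)
b=cv2.resize(w['img'][150:400,150:500],(392,280),interpolation=2)
o=np.zeros((600,600,3),np.uint8);o[:350,:600]=a;o[350:,:350]=cv2.resize(b,(350,250));cv2.imwrite('pics/c2.png',o)
E
```

```text
[-0.49840073  0.18355825  0.29576485] [-0.74598069 -3.38732718  7.11804109] [ 0.20032391  0.3326505  -0.40242016  1.80100604  0.15042472  1.03787381
 -1.73332886]
```

View pics/c2.png

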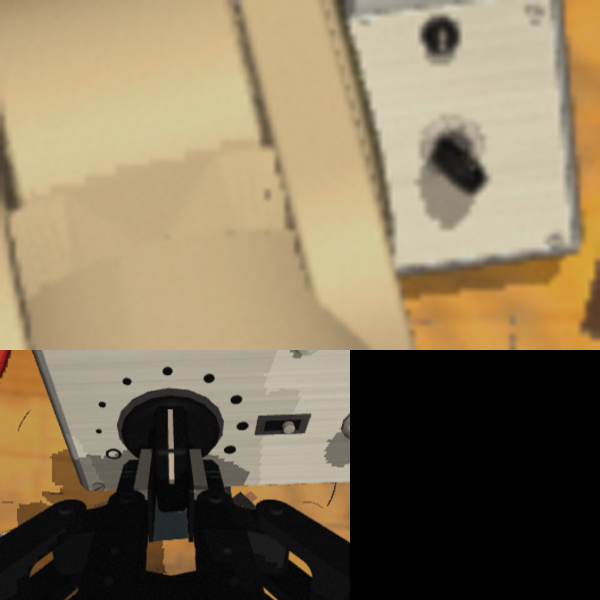

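The wrist crop shows the bar gripped with its pointer straight up-slope at click 4, (170,410) in the picture, and the stud still drawn back at (288,427). One more click.

>>> {"api": "carry_out", "payload": {"steps": [[[0,0,0,4,1],[0,0,0,4,1],[0,0,0,4,1],[0,0,0,4,1],[0,0,0,4,1],[0,0,0,4,1],[0,0,0,4,1],[0,0,0,2,1],[0,0,0,0,1],[0,0,0,0,1]]]}}

```text
t: 8.9
eef_pos: [0.5288, 0.0409, 0.0872]
eef_rot: [0.978, -0.21, 0.0, 0.0]
ft_force: [-3.3, -2.9, 9.0]
gripper_width: 0.0133
grasp_force: 66.9
```

>>> {"api": "carry_out", "payload": {"steps": [[[0,0,0,0,0.65],[0,0,0,0,0.65],[0,0,0,0,0.65],[0,0,-2,0,0.65],[0,0,-3,0,0.65],[0,0,-4,0,0.65],[0,0,0,0,0.65],[0,0,0,0,0.65]]]}}

```text
t: 9.7
eef_pos: [0.5294, 0.0413, 0.1771]
eef_rot: [0.978, -0.211, 0.001, -0.0]
ft_force: [-0.6, 0.4, -0.8]
gripper_width: 0.03
grasp_force: 0.0
```

```bash
python3 - <<'E'
from bench import status,viewer
import cv2
s=status.read_state(); w=viewer.get_image('wrist'); print(s['eef_pos'],s['eef_rot'])
cv2.imwrite('pics/w3.png',w['img'])
E
```

```text
[0.52943183 0.04132617 0.17713359] [ 9.77585440e-01 -2.10536728e-01  9.49906676e-04 -3.03636121e-04]
```

View pics/w3.png

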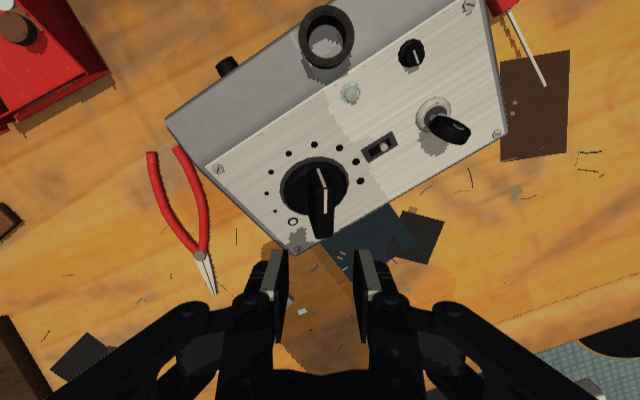

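The pointer line (325,213)→(318,170) aims at the fifth dot (314,144), counting from the ring at (293,221). The key is at (445,125) and the stud at (384,148). On to the key.

>>> {"api": "carry_out", "payload": {"steps": [[[1.74,2.85,0,0,0.65],[1.74,2.85,0,0,0.65],[1.74,2.85,0,0,0.65],[0,0,0,-7.94,0.65],[0,0,0,-7.94,0.65],[0,0,0,-7.94,0.65],[0,0,0,-7.94,0.65],[0,0,0,-7.94,0.65],[0,0,0,-7.94,0.65],[0,0,0,-7.94,0.65],[0,0,0,-7.94,0.65],[0,0,0,-7.94,0.65],[0,0,0,-7.94,0.65],[0,0,2,0,0.65],[0,0,2,0,0.65],[0,0,1,0,0.65],[0,0,0,0,0.65],[0,0,0,0,0.65]]], "squeeze": 20}}

```text
t: 11.55
eef_pos: [0.5412, -0.0582, 0.1263]
eef_rot: [0.887, 0.462, -0.0, -0.0]
ft_force: [-0.3, 0.8, 0.9]
gripper_width: 0.0299
grasp_force: 0.0
```

```bash
python3 - <<'E'
from frame import *; from bench import status,viewer
s=status.read_state(); g=viewer.get_image('wrist'); T=np.eye(4);T[:3,:3]=R.from_quat(s['eef_rot']).as_matrix();T[:3,3]=s['eef_pos'];T=T@g['tool_from_camera']
cv2.imwrite('pics/w4.png',g['img']); m=np.array([.5494,-.0045,.069]); n=np.array([-.4164,-.0575,.9075]);n/=np.linalg.norm(n);F=make(m,n,np.radians(7.67))
a=s['eef_rot']; X=T@np.r_[0,0,0,1]
h=2*np.degrees(np.arctan2(a[1],a[0])); d=np.array([.5417,-.058,.084])-s['eef_pos']; t=np.radians(h)
print(s['eef_pos'],h,'tool shift cm',100*np.array([d[0]*np.cos(t)+d[1]*np.sin(t), d[0]*np.sin(t)-d[1]*np.cos(t), -d[2]]))
for v in [(-.004,-.052,.037),(-.004,-.052,0),(-.004,-.009,.004)]:
    q=T[:3,:3].T@(m+F@v-T[:3,3]); print(g['cx']+g['fx']*q[0]/-q[2],g['cy']+g['fy']*q[1]/q[2])
E
```

```text
[ 0.54118603 -0.05819415  0.12628057] 55.07980710752987 tool shift cm [0.045341   0.03102939 4.22805736]
314.8792578903221 249.55345548617703
334.13956453131647 210.63626233860634
282.92874086535744 163.0215850571198
```

View pics/w4.png

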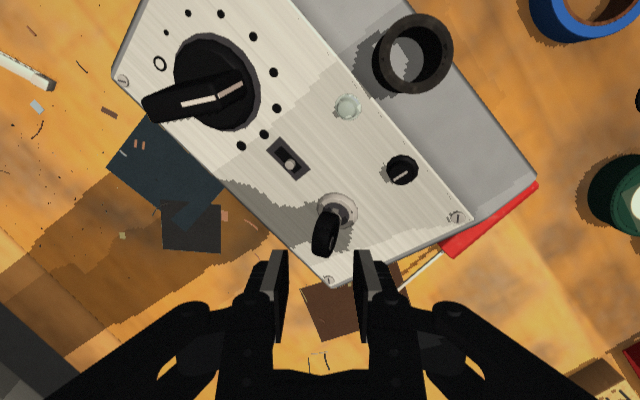

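The pointer at (215,98) aims at the fifth dot (273,72). The key head is at (326,235), between the open pads' columns, and the stud (290,163) is drawn back. Next I'll lower and grip.

>>> {"api": "carry_out", "payload": {"steps": [[[0.05,0.03,1.5,0,0.65],[0,0,1.2,0,0.65],[0,0,1,0,0.65],[0,0,0.5,0,0.65],[0,0,0,0,0.65],[0,0,0,0,0.65],[0,0,0,0,1],[0,0,0,0,1],[0,0,0,0,1],[0,0,0,0,1]]]}}

```text
t: 12.6
eef_pos: [0.5432, -0.0588, 0.0853]
eef_rot: [0.887, 0.462, 0.001, 0.001]
ft_force: [4.9, -2.8, -0.7]
gripper_width: 0.0134
grasp_force: 19.4
```

```bash
cat > stud.py <<'E'
from frame import *; from bench import status,viewer
import sys
m=np.array([.5494,-.0045,.069]); n=np.array([-.4164,-.0575,.9075]);n/=np.linalg.norm(n);F=make(m,n,np.radians(7.67))
s=status.read_state(); g=viewer.get_image('wrist'); T=np.eye(4);T[:3,:3]=R.from_quat(s['eef_rot']).as_matrix();T[:3,3]=s['eef_pos'];T=T@g['tool_from_camera']
# rectify panel patch x -20..12 mm, y -30..10 mm at height 4 mm, 0.25 mm/px
ys=np.arange(12,-32,-.25)/1e3; xs=np.arange(10,-18,-.25)/1e3
Y,X=np.meshgrid(ys,xs); P=m+np.c_[X.ravel(),Y.ravel(),np.full(X.size,.004)]@F.T
q=(P-T[:3,3])@T[:3,:3]; mu=(g['cx']-g['fx']*q[:,0]/q[:,2]).reshape(X.shape); mv=(g['cy']+g['fy']*q[:,1]/q[:,2]).reshape(X.shape)
im=cv2.remap(g['img'],mu.astype('f4'),mv.astype('f4'),1)
gr=im.max(2); dark=cv2.morphologyEx((gr<90).astype(np.uint8),cv2.MORPH_CLOSE,np.ones((33,33)))
nl,lab,st,ce=cv2.connectedComponentsWithStats(((gr>110)&(dark>0)).astype(np.uint8))
for i in range(1,nl):
    if st[i,4]>80: print('blob y mm',round(12-.25*ce[i][0],1),'x',round(10-.25*ce[i][1],1),'area',st[i,4]/16)
h=2*np.degrees(np.arctan2(s['eef_rot'][1],s['eef_rot'][0])); rel=np.radians(h-7.67); psi=-np.arctan2(np.sin(rel)*np.cos(np.radians(25)),np.cos(rel))
print('t',s['t'],'heading',round(h,1),'key est',round(psi+.85,3),'pos',s['eef_pos'].round(4),'F',s['ft_force'].round(1),'M',s['moment'].round(2))
if len(sys.argv)>1: cv2.imwrite('pics/'+sys.argv[1],np.vstack([cv2.resize(im,(640,200)),g['img']]))
E
python3 stud.py s5.png
```

```text
blob y mm -9.0 x 8.8 area 63.375
blob y mm 5.6 x 0.7 area 27.3125
blob y mm -11.9 x -1.0 area 32.6875
t 12.6 heading 55.0 key est 0.073 pos [ 0.5432 -0.0588  0.0853] F [ 4.9 -2.8 -0.7] M [-0.68 -1.35 -0.07]
```

View pics/s5.png

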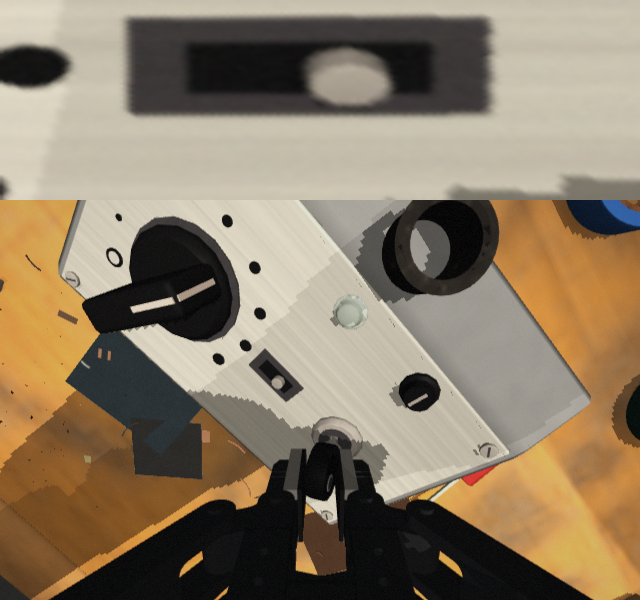

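The rectified slot on top shows the stud at panel y -11.9 mm, drawn back. Below it, the key head is between the pads at (325,470). I'll turn to just short of the search range.

>>> {"api": "carry_out", "payload": {"steps": [[[0,0,0,3,1],[0,0,0,3,1],[0,0,0,3,1],[0,0,0,3,1],[0,0,0,3,1],[0,0,0,3,1],[0,0,0,2,1],[0,0,0,1,1],[0,0,0,1,1],[0,0,0,0,1]]]}}

```text
t: 13.65
eef_pos: [0.5427, -0.059, 0.0853]
eef_rot: [0.959, 0.284, 0.001, 0.001]
ft_force: [3.0, -4.8, 6.6]
gripper_width: 0.0115
grasp_force: 19.2
```

```bash
python3 stud.py
```

```text
blob y mm -10.0 x 9.3 area 42.5
blob y mm 4.6 x 1.6 area 24.5
blob y mm -12.3 x -0.6 area 33.1875
t 13.65 heading 33.0 key est 0.445 pos [ 0.5427 -0.059   0.0853] F [ 3.  -4.8  6.6] M [-1.15 -0.69  0.  ]
```

>>> {"api": "carry_out", "payload": {"steps": [[[0,0,0,1,1],[0,0,0,1,1],[0,0,0,1,1],[0,0,0,1,1],[0,0,0,0,1],[0,0,0,0,1]]]}}

```text
t: 14.3
eef_pos: [0.5427, -0.059, 0.0852]
eef_rot: [0.968, 0.251, 0.001, 0.001]
ft_force: [2.8, -4.8, 5.0]
gripper_width: 0.0109
grasp_force: 19.3
```

```bash
python3 stud.py | grep -v 'y mm 4\|x 9'
```

```text
blob y mm -12.2 x -0.6 area 31.8125
t 14.3 heading 29.0 key est 0.509 pos [ 0.5427 -0.059   0.0852] F [ 2.8 -4.8  5. ] M [-1.15 -0.77 -0.09]
```

>>> {"api": "carry_out", "payload": {"steps": [[[0,0,0,1,1],[0,0,0,1,1],[0,0,0,1,1],[0,0,0,1,1],[0,0,0,0,1],[0,0,0,0,1]]]}}

```text
t: 14.95
eef_pos: [0.5426, -0.059, 0.0852]
eef_rot: [0.976, 0.217, 0.001, 0.001]
ft_force: [2.6, -4.0, 4.0]
gripper_width: 0.0107
grasp_force: 19.4
```

```bash
python3 stud.py | grep -v 'y mm 4\|x 9'
```

```text
blob y mm 11.4 x 1.9 area 6.9375
blob y mm -11.3 x -0.6 area 32.5625
t 14.95 heading 25.0 key est 0.574 pos [ 0.5426 -0.059   0.0852] F [ 2.6 -4.   4. ] M [-1.13 -0.71 -0.15]
```

>>> {"api": "carry_out", "payload": {"steps": [[[0,0,0,1,1],[0,0,0,1,1],[0,0,0,0,1],[0,0,0,0,1]]]}}

```text
t: 15.4
eef_pos: [0.5426, -0.059, 0.0851]
eef_rot: [0.98, 0.2, 0.001, 0.001]
ft_force: [2.5, -5.4, 4.7]
gripper_width: 0.0103
grasp_force: 19.4
```

```bash
python3 stud.py | grep -v 'y mm 4\|x 9'
```

```text
blob y mm 11.4 x 2.1 area 6.875
blob y mm -11.1 x -0.7 area 32.4375
t 15.4 heading 23.0 key est 0.606 pos [ 0.5426 -0.059   0.0851] F [ 2.5 -5.4  4.7] M [-1.11 -0.7  -0.13]
```

>>> {"api": "carry_out", "payload": {"steps": [[[0,0,0,1,1],[0,0,0,1,1],[0,0,0,1,1],[0,0,0,0,1],[0,0,0,0,1]]]}}

```text
t: 15.95
eef_pos: [0.5425, -0.059, 0.0851]
eef_rot: [0.985, 0.174, 0.001, 0.001]
ft_force: [2.9, -4.7, 4.4]
gripper_width: 0.0103
grasp_force: 19.5
```

```bash
python3 stud.py | grep -v 'y mm 4\|x 9'
```

```text
blob y mm 11.3 x 2.1 area 7.8125
blob y mm 3.9 x 2.0 area 25.875
blob y mm -8.7 x -0.6 area 32.75
t 15.95 heading 20.0 key est 0.654 pos [ 0.5425 -0.059   0.0851] F [ 2.9 -4.7  4.4] M [-1.16 -0.71 -0.15]
```

>>> {"api": "carry_out", "payload": {"steps": [[[0,0,0,0,1],[0,0,0,0,1],[0,0,0,0,1],[0,0,0,0,1]]]}}

```text
t: 16.4
eef_pos: [0.5426, -0.059, 0.0851]
eef_rot: [0.985, 0.174, 0.001, 0.001]
ft_force: [2.1, -4.5, 4.4]
gripper_width: 0.0105
grasp_force: 19.5
```

```bash
python3 stud.py | grep -v 'y mm 3\|x 9'
```

```text
blob y mm 11.3 x 2.1 area 7.6875
blob y mm -6.9 x -0.7 area 32.5625
t 16.4 heading 20.0 key est 0.654 pos [ 0.5426 -0.059   0.0851] F [ 2.1 -4.5  4.4] M [-1.12 -0.7  -0.16]
```

The bolt is sliding slowly, so I'll hold here.

>>> {"api": "carry_out", "payload": {"steps": [[[0,0,0,0,1],[0,0,0,0,1],[0,0,0,0,1],[0,0,0,0,1],[0,0,0,0,1],[0,0,0,0,1],[0,0,0,0,1],[0,0,0,0,1],[0,0,0,0,1],[0,0,0,0,1]]]}}

```text
t: 17.45
eef_pos: [0.5426, -0.059, 0.0851]
eef_rot: [0.985, 0.174, 0.001, 0.001]
ft_force: [2.8, -4.7, 5.0]
gripper_width: 0.0103
grasp_force: 19.5
```

```bash
python3 stud.py | grep -v 'y mm 3\|x 9'
```

```text
blob y mm 11.3 x 2.1 area 7.8125
blob y mm -7.0 x -0.7 area 32.4375
t 17.45 heading 20.0 key est 0.654 pos [ 0.5426 -0.059   0.0851] F [ 2.8 -4.7  5. ] M [-1.18 -0.73 -0.12]
```

>>> {"api": "carry_out", "payload": {"steps": [[[0,0,0,1,1],[0,0,0,0.5,1],[0,0,0,0,1],[0,0,0,0,1],[0,0,0,0,1],[0,0,0,0,1],[0,0,0,0,1],[0,0,0,0,1]]]}}

```text
t: 18.3
eef_pos: [0.5425, -0.059, 0.085]
eef_rot: [0.987, 0.161, 0.001, 0.001]
ft_force: [3.4, -5.3, 4.0]
gripper_width: 0.0101
grasp_force: 19.5
```

```bash
python3 stud.py s6.png| grep -v 'y mm 3\|x 9'
```

```text
blob y mm 11.3 x 2.0 area 7.9375
blob y mm -6.6 x -0.7 area 32.1875
t 18.3 heading 18.5 key est 0.678 pos [ 0.5425 -0.059   0.085 ] F [ 3.4 -5.3  4. ] M [-1.11 -0.75 -0.16]
```

View pics/s6.png

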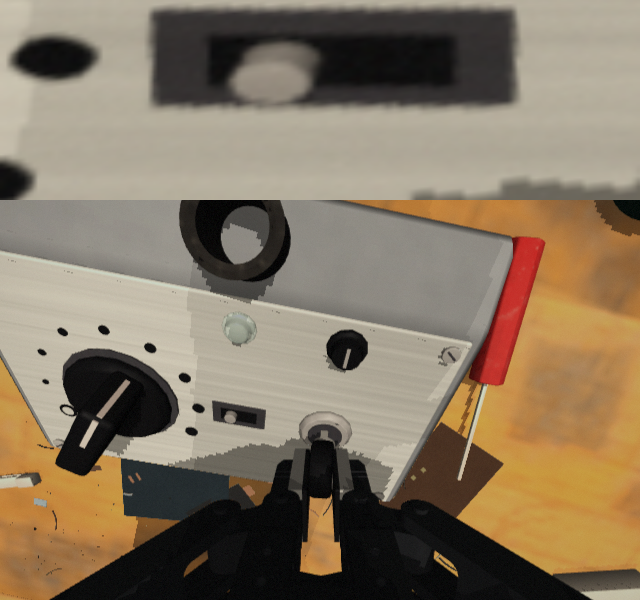

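Measured against the slot plate, the stud went from 2.7 mm on the key side to 4.2 mm on the selector side. That is 6.9 mm of travel, so it is home. I'll release and retreat upwards.

>>> {"api": "carry_out", "payload": {"steps": [[[0,0,0,0,0.7],[0,0,0,0,0.7],[0,0,0,0,0.7],[0,0,-1.5,0,0.7],[0,0,-3,0,0.7],[0,0,-4,0,0.7],[0,0,-3,0,0.7],[0,0,0,0,0.7],[0,0,0,0,0.7]]]}}

```text
t: 19.25
eef_pos: [0.5418, -0.0577, 0.1995]
eef_rot: [0.987, 0.162, 0.0, -0.0]
ft_force: [-0.5, 0.6, -0.4]
gripper_width: 0.0259
grasp_force: 0.0
```

```bash
python3 stud.py s7.png
```

```text
blob y mm -10.1 x 8.8 area 67.6875
blob y mm 4.8 x 0.7 area 24.625
blob y mm -6.3 x -1.4 area 23.75
t 19.25 heading 18.6 key est 0.677 pos [ 0.5418 -0.0577  0.1995] F [-0.5  0.6 -0.4] M [ 0.01  0.08 -0.02]
```

View pics/s7.png

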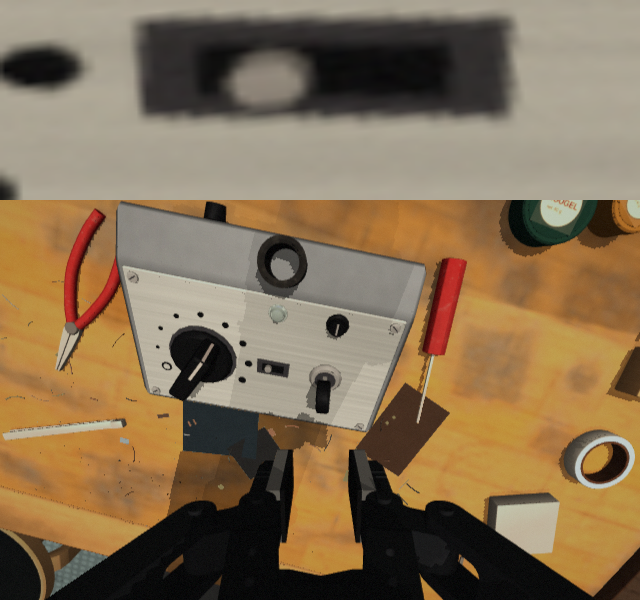

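Pointer on the fifth dot, key released, stud at the selector side of the slot, and loupe, pliers and screwdriver look unmoved. To check the travel without view-angle effects, I'll compare fixed-camera images with those from the start.

>>> {"api": "carry_out", "payload": {"steps": [[[-3,1.5,-3,0,0.7],[-4,3,-3,0,0.7],[-4,4,-2,0,0.7],[0,4.5,0,0,0.7],[0,4.5,0,0,0.7],[0,4.5,0,0,0.7],[0,4.5,0,0,0.7],[0,0,0,0,0.7],[0,0,0,0,0.7]]]}}

```text
t: 20.2
eef_pos: [0.5293, -0.3306, 0.2686]
eef_rot: [0.987, 0.16, -0.002, -0.002]
ft_force: [0.6, 1.5, -0.2]
gripper_width: 0.0256
grasp_force: 0.0
```

```bash
python3 - <<'E'
from frame import *; from bench import status,viewer; import pickle
d=pickle.load(open('d0.pkl','rb')); m=np.array([.5494,-.0045,.069]); n=np.array([-.4164,-.0575,.9075]);n/=np.linalg.norm(n);F=make(m,n,np.radians(7.67))
pics=[]
for c in('top','scene'):
    g1=viewer.get_image(c)
    for g in(d[c],g1):
        A,o=cam(g); ys=np.arange(8,-24,-.1)/1e3; xs=np.arange(8,-14,-.1)/1e3; Y,X=np.meshgrid(ys,xs)
        q=(m+np.c_[X.ravel(),Y.ravel(),np.full(X.size,.004)]@F.T-o)@A
        mu=(g['cx']-g['fx']*q[:,0]/q[:,2]).reshape(X.shape).astype('f4'); mv=(g['cy']+g['fy']*q[:,1]/q[:,2]).reshape(X.shape).astype('f4')
        im=cv2.remap(g['img'],mu,mv,cv2.INTER_CUBIC); pics.append(im)
    a,b=pics[-2:]; D=b.max(2).astype(float)-a.max(2)
    for s in(1,-1):
        w=np.clip(s*D-30,0,None); k,lab,st,ce=cv2.connectedComponentsWithStats((w>0).astype(np.uint8)); 
        for i in sorted(range(1,k),key=lambda i:-w[lab==i].sum())[:3]:
            ww=w*(lab==i); print(c,s,'y',round((ww*Y).sum()/ww.sum()*1e3,2),'x',round((ww*X).sum()/ww.sum()*1e3,2),'wt',int(ww.sum()))
cv2.imwrite('pics/cmp.png',cv2.resize(np.vstack([np.hstack(pics[:2]),np.hstack(pics[2:])]),(780,536)))
E
```

```text
top 1 y -4.9 x -2.42 wt 288924
top -1 y -11.71 x -2.48 wt 253112
scene 1 y -7.2 x -2.07 wt 275214
scene -1 y -15.36 x -2.48 wt 279886
```

View pics/cmp.png

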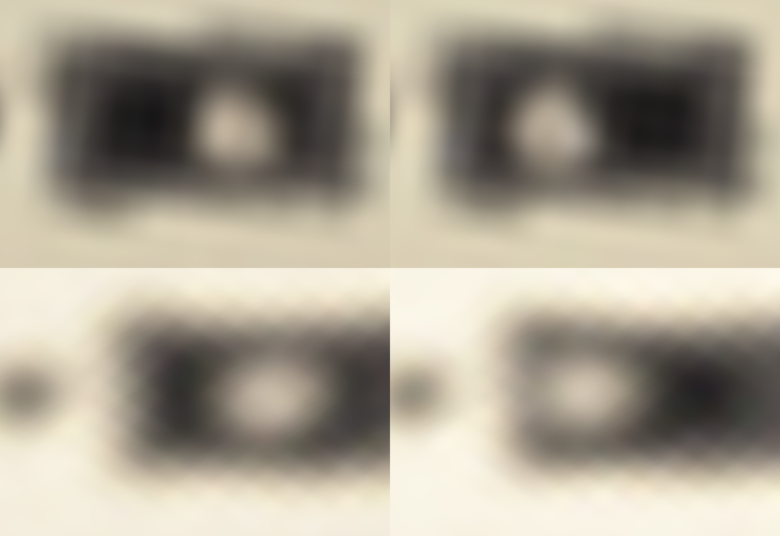

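The left pair is before and the right pair after, top camera above and scene camera below. The stud moved clearly left, but I want the travel as a number.

```bash
python3 - <<'E'
from frame import *; from bench import status,viewer; import pickle
d=pickle.load(open('d0.pkl','rb')); m=np.array([.5494,-.0045,.069]); n=np.array([-.4164,-.0575,.9075]);n/=np.linalg.norm(n);F=make(m,n,np.radians(7.67))
for c,y0 in(('top',8),('scene',4)):
    g1=viewer.get_image(c); ims=[]
    for g in(d[c],g1):
        A,o=cam(g); ys=np.arange(y0,y0-36,-.1)/1e3; xs=np.arange(8,-14,-.1)/1e3; Y,X=np.meshgrid(ys,xs)
        q=(m+np.c_[X.ravel(),Y.ravel(),np.full(X.size,.004)]@F.T-o)@A
        im=cv2.remap(g['img'],(g['cx']-g['fx']*q[:,0]/q[:,2]).reshape(X.shape).astype('f4'),(g['cy']+g['fy']*q[:,1]/q[:,2]).reshape(X.shape).astype('f4'),cv2.INTER_LINEAR).max(2).astype(float)
        dk=(im<125).astype(np.uint8); k,l,st,ce=cv2.connectedComponentsWithStats(dk); i=1+np.argmax(st[1:,4]); hull=np.zeros_like(dk); cs,_=cv2.findContours((l==i).astype(np.uint8),0,2)
        cv2.fillConvexPoly(hull,cv2.convexHull(max(cs,key=cv2.contourArea)),1); hull=cv2.erode(hull,np.ones((15,15)))
        out=[]
        for th in(110,130,150):
            b=((im>th)&(hull>0)).astype(np.uint8); k,l,st,ce=cv2.connectedComponentsWithStats(b)
            if k>1: i=1+np.argmax(st[1:,4]); out.append((round(y0-.1*ce[i][0],2),int(st[i,4])))
        print(c,out); ims.append((im,hull))
    # moving part only: row profile over slot, template-shift of stud
    a,b=[im[85:125].mean(0) for im,_ in ims]
    print('peak widths',[(round(y0-.1*float(np.average(np.arange(len(p)),weights=np.clip(p-110,0,None)*(h[105]>0))),2)) for p,(_,h) in zip((a,b),ims)])
E
```

```text
top [(np.float64(-11.1), 3930), (np.float64(-11.14), 2095), (np.float64(-10.9), 1113)]
top [(np.float64(-5.44), 4279), (np.float64(-5.34), 2380), (np.float64(-5.37), 1236)]
peak widths [-11.05, -5.31]
scene [(np.float64(-17.29), 1221), (np.float64(-17.02), 614), (np.float64(-16.69), 204)]
scene [(np.float64(-24.61), 2378), (np.float64(-25.35), 1354), (np.float64(-25.71), 702)]
peak widths [-17.18, -10.93]
```

Estimates of travel range from 5.7 to 6.9 mm, so I'll return the wrist to the exact earlier pose (w4) for a direct comparison.

>>> {"api": "carry_out", "payload": {"steps": [[[1.62,-4.25,0,0,0.65],[1.62,-4.25,0,0,0.65],[1.62,-4.25,0,0,0.65],[1.62,-4.25,0,0,0.65],[1.62,-4.25,0,0,0.65],[1.62,-4.25,0,0,0.65],[0,0,0,-7.34,0.65],[0,0,0,-7.34,0.65],[0,0,0,-7.34,0.65],[0,0,0,-7.34,0.65],[0,0,0,-7.34,0.65],[0,0,3.5,0,0.65],[0,0,3.5,0,0.65],[0,0,3.5,0,0.65],[0,0,2,0,0.65],[0,0,1.7,0,0.65],[0,0,0,0,0.65],[0,0,0,0,0.65]]]}}

```text
t: 22.2
eef_pos: [0.5411, -0.0567, 0.1306]
eef_rot: [0.886, 0.464, 0.0, 0.0]
ft_force: [0.1, -0.2, 0.4]
gripper_width: 0.0298
grasp_force: 0.0
```

```bash
cat > cmp.py <<'E'
from frame import *; from bench import status,viewer
m=np.array([.5494,-.0045,.069]); n=np.array([-.4164,-.0575,.9075]);n/=np.linalg.norm(n);F=make(m,n,np.radians(7.67))
s=status.read_state(); g=viewer.get_image('wrist')
def rect(img,pos,rot,z):
    T=np.eye(4);T[:3,:3]=R.from_quat(rot).as_matrix();T[:3,3]=pos;T=T@g['tool_from_camera']
    Y,X=np.meshgrid(np.arange(16,-32,-.1)/1e3,np.arange(14,-18,-.1)/1e3)
    q=(m+np.c_[X.ravel(),Y.ravel(),np.full(X.size,z)]@F.T-T[:3,3])@T[:3,:3]
    return cv2.remap(img,(g['cx']-g['fx']*q[:,0]/q[:,2]).reshape(X.shape).astype('f4'),(g['cy']+g['fy']*q[:,1]/q[:,2]).reshape(X.shape).astype('f4'),1).max(2)
def feats(img,pos,rot):
    out=[]
    for z in(0,.004):
        im=rect(img,pos,rot,z); l=cv2.connectedComponentsWithStats((im<90).astype(np.uint8)); L,st,ce=l[1:4]
        i=1+np.argmin(np.hypot(ce[1:,0]-260,ce[1:,1]-175)+1e4*(st[1:,4]<5000)); x,y,w,h=st[i][:4]
        sub=(im[y:y+h,x:x+w]>115).astype(np.uint8); c=cv2.connectedComponentsWithStats(sub); 
        j=[k for k in range(1,c[0]) if c[2][k,0]>3 and c[2][k,0]+c[2][k,2]<w-3]; j=max(j,key=lambda k:c[2][k,4])
        out.append(dict(z=z,plate=(round(16-.1*x,1),round(16-.1*(x+w),1)),stud=(round(16-.1*(x+c[2][j,0]),1),round(16-.1*(x+c[2][j,0]+c[2][j,2]),1)),cen=round(16-.1*(x+c[3][j][0]),2)))
    return out
if __name__=='__main__':
    print(s['t'],s['eef_pos'],s['eef_rot'])
    import sys
    for o in feats(cv2.imread('pics/w4.png'),[.54118603,-.05819415,.12628057],[.887,.462,0,0])+feats(g['img'],s['eef_pos'],s['eef_rot']): print(o)
E
python3 cmp.py
```

```text
22.2 [ 0.54108248 -0.05667803  0.13058078] [8.85653468e-01 4.64346637e-01 2.97729043e-04 2.15317865e-04]
{'z': 0, 'plate': (np.float64(3.2), np.float64(-22.3)), 'stud': (np.float64(-9.8), np.float64(-15.4)), 'cen': np.float64(-12.45)}
{'z': 0.004, 'plate': (np.float64(3.2), np.float64(-21.6)), 'stud': (np.float64(-9.4), np.float64(-14.9)), 'cen': np.float64(-12.05)}
{'z': 0, 'plate': (np.float64(3.2), np.float64(-22.3)), 'stud': (np.float64(-3.4), np.float64(-9.1)), 'cen': np.float64(-6.22)}
{'z': 0.004, 'plate': (np.float64(3.2), np.float64(-21.7)), 'stud': (np.float64(-3.2), np.float64(-8.7)), 'cen': np.float64(-5.93)}
```

```bash
python3 - <<'E'
import cmp; from cmp import *
for f,p,r in(('s5',[.5432,-.0588,.0853],[.887,.462,.001,.001]),('s6',[.5425,-.059,.085],[.987,.161,.001,.001]),('s7',[.5418,-.0577,.1995],[.987,.162,0,0])):
    print(f,feats(cv2.imread(f'pics/{f}.png')[200:],p,np.array(r)))
for f,p,r in(('w1',[.52731786,.03956807,.2372157],[.658,.753,-.003,-.003]),('w3',[.52943,.04133,.17713],[.97759,-.21054,0,0])):
    img=cv2.imread(f'pics/{f}.png')
    try: print(f,feats(img,p,np.array(r)))
    except Exception as e: print(f,e)
# scale: selector dots vs panel in current wrist view: key small screw->screw etc.
E
```

```text
s5 [{'z': 0, 'plate': (np.float64(3.1), np.float64(-22.3)), 'stud': (np.float64(-9.7), np.float64(-15.3)), 'cen': np.float64(-12.38)}, {'z': 0.004, 'plate': (np.float64(3.2), np.float64(-21.5)), 'stud': (np.float64(-9.3), np.float64(-14.7)), 'cen': np.float64(-11.88)}]
s6 [{'z': 0, 'plate': (np.float64(2.9), np.float64(-22.9)), 'stud': (np.float64(-2.8), np.float64(-8.2)), 'cen': np.float64(-5.55)}, {'z': 0.004, 'plate': (np.float64(1.5), np.float64(-23.4)), 'stud': (np.float64(-4.0), np.float64(-9.3)), 'cen': np.float64(-6.67)}]
s7 [{'z': 0, 'plate': (np.float64(3.2), np.float64(-22.6)), 'stud': (np.float64(-3.4), np.float64(-8.2)), 'cen': np.float64(-5.73)}, {'z': 0.004, 'plate': (np.float64(2.5), np.float64(-22.9)), 'stud': (np.float64(-4.1), np.float64(-8.7)), 'cen': np.float64(-6.3)}]
w1 [{'z': 0, 'plate': (np.float64(3.6), np.float64(-21.5)), 'stud': (np.float64(-10.4), np.float64(-16.0)), 'cen': np.float64(-13.19)}, {'z': 0.004, 'plate': (np.float64(5.2), np.float64(-19.5)), 'stud': (np.float64(-8.5), np.float64(-14.1)), 'cen': np.float64(-11.29)}]
w3 [{'z': 0, 'plate': (np.float64(3.3), np.float64(-22.4)), 'stud': (np.float64(-10.0), np.float64(-15.3)), 'cen': np.float64(-12.59)}, {'z': 0.004, 'plate': (np.float64(3.4), np.float64(-21.8)), 'stud': (np.float64(-9.6), np.float64(-14.9)), 'cen': np.float64(-12.19)}]
```

The stud has travelled about 6 of 7 mm, and it was still deepening as the key turned clockwise. The drop timing puts the notch centre at about 0.66–0.71, so there is play left. I'll regrip gently and ease further clockwise.

>>> {"api": "carry_out", "payload": {"steps": [[[0,0,0,7.36,0.65],[0,0,0,7.36,0.65],[0,0,0,7.36,0.65],[0,0,0,7.36,0.65],[0,0,0,7.36,0.65],[0.04,0.2,1.5,0,0.65],[0,0,1.5,0,0.65],[0,0,1,0,0.65],[0,0,0.5,0,0.65],[0,0,0,0,0.65],[0,0,0,0,0.65],[0,0,0,0,1],[0,0,0,0,1],[0,0,0,0,1],[0,0,0,0,1]]], "squeeze": 20}}

```text
t: 23.8
eef_pos: [0.5426, -0.0592, 0.0855]
eef_rot: [0.987, 0.16, 0.001, 0.0]
ft_force: [-1.4, 1.2, 4.6]
gripper_width: 0.0101
grasp_force: 20.9
```

```bash
cat > rel.py <<'E'
from cmp import *
a,b=feats(g['img'],s['eef_pos'],s['eef_rot']); h=2*np.degrees(np.arctan2(s['eef_rot'][1],s['eef_rot'][0]))
print('t',s['t'],'heading',round(h,2),'stud rel to plate',round(b['cen']-sum(a['plate'])/2,2),a['plate'],'pos',s['eef_pos'].round(4),'F',s['ft_force'].round(1),'M',s['moment'].round(3))
E
python3 rel.py
```

```text
t 23.8 heading 18.46 stud rel to plate 3.35 (np.float64(2.9), np.float64(-22.8)) pos [ 0.5426 -0.0592  0.0855] F [-1.4  1.2  4.6] M [-0.213  0.046 -0.175]
```

>>> {"api": "carry_out", "payload": {"steps": [[[0,0,0,0.75,1],[0,0,0,0.75,1],[0,0,0,0,1],[0,0,0,0,1],[0,0,0,0,1],[0,0,0,0,1]]]}}

```text
t: 24.45
eef_pos: [0.5426, -0.0592, 0.0854]
eef_rot: [0.989, 0.148, 0.001, 0.0]
ft_force: [-0.5, 0.3, 5.6]
gripper_width: 0.0099
grasp_force: 19.6
```

```bash
python3 rel.py
```

```text
t 24.45 heading 16.97 stud rel to plate 3.27 (np.float64(2.9), np.float64(-22.7)) pos [ 0.5426 -0.0592  0.0854] F [-0.5  0.3  5.6] M [-0.138  0.055 -0.108]
```

```bash
python3 - <<'E'
from cmp import *
def R2(img,pos,rot,z):
    T=np.eye(4);T[:3,:3]=R.from_quat(np.array(rot)).as_matrix();T[:3,3]=pos;T=T@g['tool_from_camera']
    Y,X=np.meshgrid(np.arange(100,-80,-.2)/1e3,np.arange(54,-54,-.2)/1e3)
    q=(m+np.c_[X.ravel(),Y.ravel(),np.full(X.size,z)]@F.T-T[:3,3])@T[:3,:3]
    return cv2.remap(img,(g['cx']-g['fx']*q[:,0]/q[:,2]).reshape(X.shape).astype('f4'),(g['cy']+g['fy']*q[:,1]/q[:,2]).reshape(X.shape).astype('f4'),1)
for f,p,r,o in(('w3',[.52943,.04133,.17713],[.97759,-.21054,0,0],0),('s7',[.5418,-.0577,.1995],[.987,.162,0,0],200),('w4',[.54118603,-.05819415,.12628057],[.887,.462,0,0],0)):
    raw=cv2.imread(f'pics/{f}.png')[o:]
    im=R2(raw,p,r,0).max(2); k,l,st,ce=cv2.connectedComponentsWithStats((im<100).astype(np.uint8))
    P=np.array([(54-.2*ce[i][1],100-.2*ce[i][0]) for i in range(1,k) if 20<st[i,4]<500])
    P=P[np.abs(np.hypot(P[:,0]+3.5,P[:,1]-48)-36.7)<3]
    if len(P)>3:
        A=np.c_[2*P,np.ones(len(P))]; s_=np.linalg.lstsq(A,(P**2).sum(1),rcond=None)[0]; c=s_[:2]; ang=np.sort(np.degrees(np.arctan2(P[:,1]-c[1],P[:,0]-c[0])))
        print(f,'dots',len(P),'centre',c.round(2),'rad',round(float(np.sqrt(s_[2]+c@c)),2),'ang',ang.round(1))
    im=R2(raw,p,r,.0345).max(2).astype(float); Y,X=np.meshgrid(np.arange(100,-80,-.2),np.arange(54,-54,-.2)); near=np.hypot(X+4,Y-48)<24
    dark=((im<80)&near).astype(np.uint8); dark=cv2.morphologyEx(dark,cv2.MORPH_CLOSE,np.ones((21,21)))
    k,l,st,ce=cv2.connectedComponentsWithStats(((im>130)&(dark>0)&near).astype(np.uint8))
    for i in range(1,k):
        if st[i,4]>200:
            v,u=np.nonzero(l==i); q=np.c_[54-.2*v,100-.2*u].astype('f4'); vx,vy,x0,y0=cv2.fitLine(q,2,0,.01,.01).ravel()
            print(f,' line deg',round(float(np.degrees(np.arctan2(vy,vx))),1),'n',len(q),'mid',q.mean(0).round(1),'perp offset from axis',round(float((x0+4)*vy-(y0-48)*vx),2))
E
```

```text
w3 dots 5 centre [-2.83 46.75] rad 36.27 ang [-29.9   0.1  30.3  60.4  90.2]
w3  line deg -29.5 n 887 mid [ 7.7 40.7] perp offset from axis 0.59
w3  line deg -32.1 n 288 mid [ 7.6 66.3] perp offset from axis -21.64
s7 dots 6 centre [-4.9  45.88] rad 38.07 ang [-27.1   1.4  29.8  58.3  87.2 121.2]
s7  line deg -29.7 n 935 mid [ 7.7 40.5] perp offset from axis 0.67
s7  line deg 1.5 n 358 mid [ 8.1 60.3] perp offset from axis -11.95
w4 dots 5 centre [-2.51 46.74] rad 36.2 ang [-30.    0.2  30.3  60.3  90.2]
w4  line deg -30.0 n 1069 mid [ 7.8 40.7] perp offset from axis 0.4
w4  line deg -40.3 n 234 mid [10.8 58. ] perp offset from axis -17.21
w4  line deg 48.7 n 371 mid [ 7.8 62.7] perp offset from axis -0.88
```

>>> {"api": "carry_out", "payload": {"steps": [[[0,0,0,0.75,1],[0,0,0,0.75,1],[0,0,0,0,1],[0,0,0,0,1],[0,0,0,0,1],[0,0,0,0,1]]]}}

```text
t: 25.15
eef_pos: [0.5426, -0.0591, 0.0854]
eef_rot: [0.991, 0.135, 0.001, 0.0]
ft_force: [-0.8, 0.1, 6.2]
gripper_width: 0.0096
grasp_force: 19.5
```

```bash
python3 rel.py
```

```text
t 25.15 heading 15.47 stud rel to plate 3.34 (np.float64(2.9), np.float64(-22.8)) pos [ 0.5426 -0.0591  0.0854] F [-0.8  0.1  6.2] M [-0.082  0.119 -0.083]
```

>>> {"api": "carry_out", "payload": {"steps": [[[0,0,0,0.5,1],[0,0,0,0.5,1],[0,0,0,0,1],[0,0,0,0,1],[0,0,0,0,1]]]}}

```text
t: 25.7
eef_pos: [0.5427, -0.0591, 0.0854]
eef_rot: [0.992, 0.126, 0.001, 0.0]
ft_force: [-1.1, -0.0, 5.8]
gripper_width: 0.0098
grasp_force: 19.5
```

```bash
python3 rel.py
```

```text
t 25.7 heading 14.47 stud rel to plate 3.25 (np.float64(2.9), np.float64(-22.7)) pos [ 0.5427 -0.0591  0.0854] F [-1.1 -0.   5.8] M [-0.097  0.021 -0.064]
```

The stud stays put at every angle in the play, with no rising torque, so the bolt is home. By the same measure the 6 mm stud reads only about 5.5 mm, which explains the short travel reading. I'll ease back to mid-play, let go, retreat and hand in.

>>> {"api": "carry_out", "payload": {"steps": [[[0,0,0,-1,1],[0,0,0,-1,1],[0,0,0,-0.5,1],[0,0,0,0,1],[0,0,0,0,0.7],[0,0,0,0,0.7],[0,0,0,0,0.7],[0,0,-1.5,0,0.7],[0,0,-3,0,0.7],[0,0,-4,0,0.7],[0,0,-4,0,0.7],[0,0,0,0,0.7],[0,0,0,0,0.7]]]}}

```text
t: 27.05
eef_pos: [0.5426, -0.0591, 0.2105]
eef_rot: [0.989, 0.148, 0.001, 0.0]
ft_force: [-0.6, 0.8, -0.3]
gripper_width: 0.0255
grasp_force: 0.0
```

```bash
python3 rel.py && python3 -c "
from bench import r
print(r.hand_in())"
```

```text
t 27.05 heading 16.97 stud rel to plate 3.58 (np.float64(3.1), np.float64(-22.6)) pos [ 0.5426 -0.0591  0.2105] F [-0.6  0.8 -0.3] M [-0.006  0.036  0.007]
the job is handed in; nothing more can be done
None
```

Job handed in at 27 s, no verdict returned: selector on click 5, key let go in the bolt's notch, bystanders looked unmoved; stud travel read about 6 of the 7 mm, judged fully home because it stayed put as the key was eased; I viewed 11 pictures, one over the limit.

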